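Clear, space and press the loose tile of the tea stand

TASK

Hang the porcelain cup that stands on the loose middle tile of the tea stand by its handle on the hook, and let go of it. Then slide the wooden spacer down into the joint beside that tile that is wide enough for it, right to the bottom, and leave it standing there. Last, press the loose tile down until it is flush with the tiles on either side, and finish while still holding it pressed; leave the flask, caddy, spare cup and saucer where they are.

Things in the scene. Friction and masses are not known exactly. Their poses are not given: they have to be found in the camera images.
- stand: the tea stand: a plywood board fixed to the cubby floor, 120 (x) by 250 (y) by 12 mm thick, its top 12 mm above the cubby floor (z=0). Origin under its centre. Three terracotta tiles lie on it in a row along its y axis: the loose tile in the middle, one glued tile on either side.
- tile_top (a point): centre of the top face of the loose tile, which is 100 by 100 mm and 10 mm thick, centred on the stand, axes as the stand's. On springy pads it stands 5 mm proud: its top is 27 mm above the cubby floor, flush it is 22 mm. It moves only straight down, never sideways. At the start the cup stands on it.
- tile (a joint): how far the loose tile is pressed down, m: 0 = 5 mm proud, 0.005 = flush with its neighbours (a firm stop). It begins to sink at about 2.5 N, is flush at about 8.5 N, and springs back when let go.
- full_tile: glued tile 60 mm wide (stand's y), 100 mm long (x), 10 mm thick, fixed, its top 22 mm above the cubby floor. Origin under its centre, 87 mm from the stand's centre along y, on one side or the other; this leaves a joint of 7 mm beside the loose tile: too narrow for the spacer.
- cut_tile: glued tile cut down to 38 mm wide (stand's y), 100 mm long, 10 mm thick, fixed, top 22 mm above the cubby floor. Origin under its centre, 87 mm from the stand's centre along y, opposite the full tile; this leaves a joint 18 mm wide beside the loose tile, its middle line 59 mm from the stand's centre. The bottom of both joints is the board's top, 12 mm above the cubby floor.
- spacer_mid (a point): centre of the loose wooden spacer, an upright beech block 50 mm long (its x), 12 mm thick (its y), 56 mm tall (its z), the lowest 6 mm narrowed to 9 mm thick; 30 g. It stands on the cubby floor on its long narrow edge, centre 28 mm up; in the joint it stands with its length along the joint (the stand's x), centre 40 mm above the cubby floor.
- cup_mid (a point): centre, half-way up, of the loose porcelain cup on the loose tile: 60 mm outside diameter (foot 48 mm), 72 mm tall, wall 3.5 mm, about 160 g. The handle, of 8 mm round bar, stands out to the cup's +y in its y-z plane to 62 mm from the cup's axis; its opening runs from 30 to 54 mm from the axis and from 12 mm below to 26 mm above this point.
- hook_seat (a point): point on the hook's rod axis where a cup should hang; axes as the hook stand's. The level round rod, 8 mm thick, 180 mm above the cubby floor, runs along the stand's x axis from the post (55 mm to +x of this point) to 17 mm to -x of it, then turns up at 45 degrees; its tip is 31 mm to -x and 14 mm higher. A cup let go there swings down, handle uppermost.
- hook: the fixed steel hook stand; origin under the foot of its post, the hook points to its -x. Post 16 mm thick, 186 mm tall, on a foot disc 100 mm across and 12 mm high.
- cup: the cup of cup_mid; origin under its foot, handle to +y.
- spacer: the spacer of spacer_mid; origin at its underside.
- flask: bystander: green steel flask, 72 mm across, 246 mm tall, origin under its centre.
- caddy: bystander: plastic tea caddy, 84 by 104 mm, 112 mm tall, origin under its centre.
- spare_cup: bystander: a second cup like the first, standing on the cubby floor, origin under its foot.
- saucer: bystander: glass saucer, 130 mm across, 16 mm high, origin under its centre.
Things that resemble listed ones, but are neither listed nor needed, are in the scene too. Of the things that look like the spacer, the middle-sized one is meant.

How it is judged:
On the way, in this order (a step that is already met when the one before it is completed fails the run):
1. the cup hangs by its handle on the hook, let go (x of hook_seat in the frame of cup_mid between -0.035 and 0.035 m and y of hook_seat in the frame of cup_mid between 0.028 and 0.06 m and z of hook_seat in the frame of cup_mid between -0.02 and 0.032 m and contact force between cup and hook above 0.5 N and contact force between each of the arm, the fingers and cup below 0.1 N), for 0.2 s.
2. the spacer stands at the bottom of the wide joint, let go (x of spacer_mid in the frame of stand between -0.035 and 0.035 m and (y of spacer_mid in the frame of stand between 0.05 and 0.068 m or y of spacer_mid in the frame of stand between -0.068 and -0.05 m) and height (world z) of spacer_mid below 0.0435 m and angle between spacer_mid's own z axis and vertical below 0.2 rad and contact force between each of the fingers, the arm and spacer below 0.1 N), for 0.2 s.
At the end, for the whole second after the job is handed in: Robot presses the loose tile (over 3 N) to within 1.2 mm of flush and holds on; spacer let go in the wide joint, within 3.5 mm of its bottom, upright within 0.2 rad, within 35 mm of mid-length; cup let go, hanging on the hook with the rod through its handle, slower than 0.15 m/s (all of step 1 and all of step 2 and value of joint tile above 0.0038 m and contact force between any of the fingers, the arm and tile above 3 N and linear speed of cup below 0.15 m/s); the arm keeps its last pose, push and grip.
It fails at once if the flask is moved more than 20 mm (distance of flask from where it was at the start of the episode above 0.02 m).
It fails at once if the caddy is moved more than 20 mm (distance of caddy from where it was at the start of the episode above 0.02 m).
It fails at once if the spare cup is moved more than 20 mm (distance of spare_cup from where it was at the start of the episode above 0.02 m).
It fails at once if the saucer is moved more than 20 mm (distance of saucer from where it was at the start of the episode above 0.02 m).
It also fails if it takes over 61 s, if anything falls off the work surface, if the arm or the gripper's body presses on something with over 40 N, if the wrist force passes 120 N, or if a joint passes its speed limit or range.

ROBOT

A 6-joint arm with a two-finger parallel gripper is mounted at the origin on the work surface. World frame = base frame: x ahead of the robot, y to its left, z up, the work surface at z = 0. Lengths are in m, angles in rad, forces in N, time in s.
With the tool pointing down it reaches from about 0.375 to 0.75 m from the base axis. Payload 9 kg.
Tool frame: the origin (TCP) lies midway between the tips of the shut fingers; the grasp point (between the pads) lies 19 mm behind it; z points along the fingers, y is the line along which they close (so a half turn about z gives the same grasp; the last joint's range is limited). The gripper opens to 85 mm and grips with 20 to 120 N. Pads are 22 mm wide; open, the fingers measure 114 mm over their backs; the gripper's body (76 mm by 85 mm) begins 54 mm behind the grasp point. The pads swing forward as they close: fully open they stand 13 mm farther back than shut.
Start: joints at [1.108, 0.104, 0.097, 1.564, 0, 1.353], TCP at [0.145, 0.582, 0.231] pointing down, gripper open.
Joint ranges: [-2.99, 2.99], [-0.84, 1.86], [-1.1, 1.16], [-1.84, 2.11], [-1.51, 1.56], [-3.14, 3.14]. Speed limits (rad/s): [2.22, 2.22, 2.57, 3.14, 3.14, 3.14].

INTERFACE

Orientations are given as a rotation vector (axis times angle).
In Python, from bench import ctrl gives the robot as it stands. The module is installed in compiled form; this text tells all that it offers. Calls block until the motion is done:
- ctrl.goto(position, orientation): joint-space move of the TCP to a pose.
- ctrl.movel(position, rate=0.15, orientation=None, stop_force=None): straight line of the TCP; orientation=None keeps the orientation; rate is the mean speed in m/s. With stop_force (N) it stops when the force on the tool has changed by that much, and returns True; else False.
- ctrl.movej(angles): joint-space move.
- ctrl.let_go() and ctrl.grab(): open the fingers fully, or close them until they stop; the grip force is fixed at half the most.
- ctrl.hold(seconds).
- ctrl.ik(position, orientation): joint angles nearest the present ones, or None.
- ctrl.sense(): the state.
- ctrl.read_camera(name): name is "side" or "top"; returns a dict with "color" (420x560x3 uint8, red, green, blue), "mtx" (3x3 intrinsics, pixels), "R" (3x3) and "t" (3): a world point X has camera coordinates R X + t. Camera axes: x right, y down, z forward; pixel columns grow to the right and rows downward; lengths in m; the calibration is good to about 2 mm. A picture is of the moment at which its call begins. There is no depth.
A pose or a line that the arm cannot do raises ctrl.IKError and nothing moves.
- ctrl.close_job(): hands the job in; it is judged then, once.
The state is a dict: "time_s": time; "joint_positions": joint angles; "dq": joint speeds; "joint_efforts": joint torques, N m; "tool_pos": TCP position; "eef_rot": TCP orientation; "ft_force": force on the tool from outside, world axes, zero at the start; "torque": the same for the moment, N m; "grip_width": opening from 0.0 (shut) to 1.0 (fully open); "gripper_force": force on a finger pad.
Only numpy, scipy, OpenCV 4.12 (cv2) and the standard library are available. Lean on these libraries where they do the work, as an engineer would, in place of code of your own. Each camera call takes 0.05 s, during which the arm holds its last target. There are 200 camera calls.

## Working session

There is one attempt and no reset: what is moved stays moved. The work goes in short steps, each a Python script; the robot and the scene stay as the last script left them, time stands still between calls to the robot, and variables do not carry over. Pictures are saved under pics/ and viewed, at most 10 in all, crops included, and the job is handed in when it is done.

```bash
mkdir -p pics
python3 - <<'E'
from bench import ctrl
import cv2,numpy as np
for n in("top","side"):
    d=ctrl.read_camera(n); cv2.imwrite(f"pics/{n}0.png",cv2.resize(d["color"][:,:,::-1],(784,588),interpolation=cv2.INTER_CUBIC))
    R,t=d["R"],d["t"]; print(n,d["mtx"].tolist(),R.round(3).tolist(),(-R.T@t).round(3))
s=ctrl.sense();print(s)
E
```

```text
top [[524.9027661611701, 0.0, 278.26206754960515], [0.0, 524.9027661611701, 209.9150283274058], [0.0, 0.0, 1.0]] [[-0.021, -1.0, -0.001], [-0.982, 0.021, -0.186], [0.186, -0.003, -0.983]] [ 0.338 -0.044  1.43 ]
side [[496.69686183430633, 0.0, 282.69244332244057], [0.0, 496.69686183430633, 210.47618743339956], [0.0, 0.0, 1.0]] [[0.986, -0.165, -0.008], [-0.091, -0.5, -0.861], [0.139, 0.85, -0.509]] [ 0.414 -0.985  0.692]
{'time_s': 0.1, 'joint_positions': array([ 1.10827391e+00,  1.04675166e-01,  9.65474135e-02,  1.56392441e+00,
       -2.53083097e-05,  1.35311323e+00]), 'dq': array([ 0.00085273, -0.00026747,  0.00042608,  0.0005691 , -0.0006348 ,
       -0.00072711]), 'joint_efforts': array([ 6.24252410e-03, -5.58206105e+01,  5.04719853e+01,  1.30114710e-02,
       -3.19357850e-04,  1.44121753e-05]), 'tool_pos': array([0.1452859 , 0.58182202, 0.23057947]), 'eef_rot': array([-3.83584469e-01, -3.11768852e+00,  1.87270015e-03]), 'ft_force': array([ 0.14717703,  0.03623524, -0.3778144 ]), 'torque': array([-0.04700523,  0.0302838 , -0.03776111]), 'gripper_force': 0.0, 'grip_width': 0.9986534893450568}
```

View pics/top0.png

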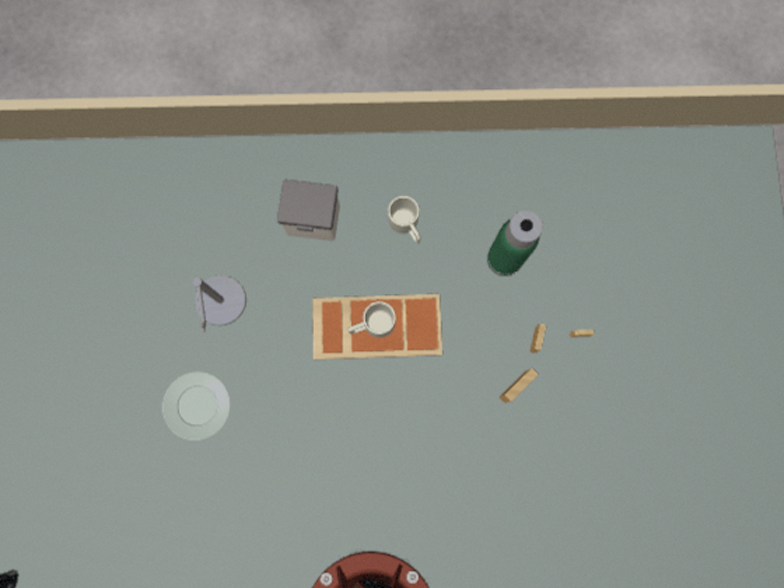

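View pics/side0.png

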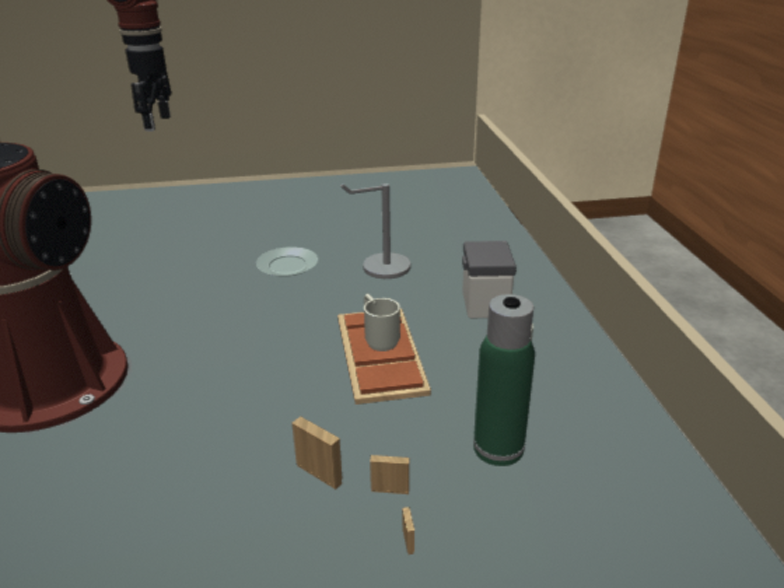

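The top view (784-wide pixels) shows the cup at (379,319) with its handle to the lower left, and the stand at (377,327) with its wide joint on the left (+y). The hook foot is at (220,300), with the tip at (204,328). The middle spacer is at (538,338), between the large one at (519,385) and the small one at (583,333). The side view agrees.

```bash
cat > h.py <<'E'
from bench import ctrl
import cv2,numpy as np
from scipy.spatial.transform import Rotation as Ro
def ray(d,px):
    u=np.array([*px,1.0]); R=d["R"]; return -R.T@d["t"], R.T@np.linalg.inv(d["mtx"])@u
def onz(d,px,z):
    c,r=ray(d,px); return c+r*(z-c[2])/r[2]
def proj(d,X):
    p=d["mtx"]@(d["R"]@np.asarray(X,float)+d["t"]); return p[:2]/p[2]
def cross(d1,p1,d2,p2):
    (a,u),(b,v)=ray(d1,p1),ray(d2,p2); u/=np.linalg.norm(u);v/=np.linalg.norm(v)
    s=np.linalg.lstsq(np.c_[u,-v],b-a,rcond=None)[0]; P,Q=a+s[0]*u,b+s[1]*v
    return (P+Q)/2,np.linalg.norm(P-Q)
def down(yaw): # tool z down, tool y axis at angle yaw (mod pi) in world xy
    y=np.array([np.cos(yaw),np.sin(yaw),0]);z=np.array([0,0,-1.]);return Ro.from_matrix(np.c_[np.cross(y,z),y,z]).as_rotvec()
E
python3 - <<'E'
from h import *
T=ctrl.read_camera("top");S=ctrl.read_camera("side")
np.set_printoptions(precision=4,suppress=True)
for n,d in(("top",T),("side",S)):
    np.savez(f"{n}.npz",**d)
    hsv=cv2.cvtColor(d["color"],cv2.COLOR_RGB2HSV); H,Sa,V=cv2.split(hsv)
    for nm,m in(("wood",(H>5)&(H<28)&(Sa>80)&(V>60)),("tile",(H<=9)&(Sa>150)&(V>100))):
        m=m.astype(np.uint8)
        for c in cv2.findContours(m,cv2.RETR_EXTERNAL,cv2.CHAIN_APPROX_NONE)[0]:
            A=cv2.contourArea(c)
            if 25<A<9000: print(n,nm,A,cv2.minAreaRect(c),)
# tiles + board corners
m=cv2.cvtColor(T["color"],cv2.COLOR_RGB2HSV); m=((m[...,1]>80)&(m[...,0]<28)).astype(np.uint8)
m[:200]=0;m[265:]=0;m[:,:215]=0;m[:,325:]=0
c=max(cv2.findContours(m,cv2.RETR_EXTERNAL,cv2.CHAIN_APPROX_NONE)[0],key=cv2.contourArea)
b=cv2.boxPoints(cv2.minAreaRect(c)); P=np.array([onz(T,p,.012)for p in b]); print("board",P[:,:2],P.mean(0),[np.linalg.norm(P[i]-P[i-1])for i in range(4)])
# zoom composite (orig px windows)
I=T["color"][:,:,::-1];J=S["color"][:,:,::-1]
def z(I,x,y,w,h):return cv2.resize(I[y:y+h,x:x+w],(390,290),interpolation=cv2.INTER_CUBIC)
cv2.imwrite("pics/z1.png",np.vstack([np.hstack([z(I,220,200,108,80),z(I,130,190,81,60)]),np.hstack([z(I,350,220,81,60),z(J,235,120,108,80)])]))
E
```

```text
top wood 200.5 ((369.7500305175781, 275.2500305175781), (7.071066379547119, 30.405588150024414), 45.0)
top wood 42.0 ((414.9646911621094, 237.54116821289062), (3.834825277328491, 16.106266021728516), 85.60128784179688)
top wood 104.5 ((383.60955810546875, 241.52525329589844), (6.67083215713501, 20.08745002746582), 12.994616508483887)
top wood 535.0 ((236.5, 233.0), (15.0, 38.0), 0.0)
top wood 812.5 ((268.5390625, 232.05410766601562), (38.5661506652832, 38.30706787109375), 87.87889862060547)
top wood 831.5 ((300.5711364746094, 231.06495666503906), (38.68732833862305, 23.56657600402832), 87.39744567871094)
side wood 152.5 ((291.5, 379.0), (32.0, 7.0), 90.0)
side wood 625.5 ((278.0, 339.0), (26.0, 26.0), 90.0)
side wood 1094.0 ((226.29998779296875, 322.5999755859375), (50.48212814331055, 32.00096130371094), 29.744882583618164)
side wood 2382.0 ((273.905029296875, 253.224609375), (68.06982421875, 53.3255500793457), 78.40782928466797)
board [[ 0.599  -0.0741]
 [ 0.6007 -0.1388]
 [ 0.4941 -0.1401]
 [ 0.4925 -0.0763]] [ 0.5466 -0.1073  0.012 ] [np.float64(0.10657713557304972), np.float64(0.0647795309583742), np.float64(0.10662009470134524), np.float64(0.06389147841323323)]
```

View pics/z1.png

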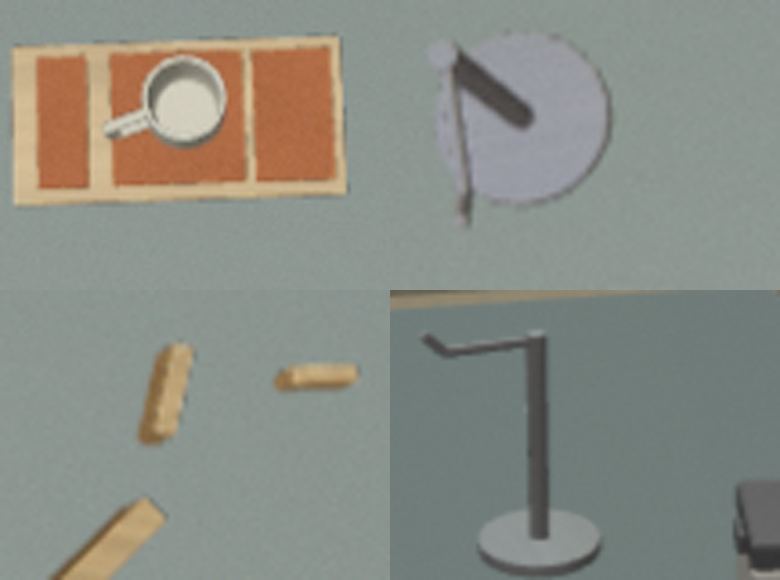

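The zoom clearly shows, in original pixels, the hook disc centre (157.8,214.4), post top (141,201.2), rod tip (145.2,236), cup rim centre (271.2,227.9) and handle end (249.9,236.1).

Run:
```python
from h import *
np.set_printoptions(precision=4,suppress=True)
T=dict(np.load("top.npz"));S=dict(np.load("side.npz"))
cut,lo,fu=onz(T,(236.5,233),.022),onz(T,(268.54,232.05),.027),onz(T,(300.57,231.06),.022)
print("tiles",cut,lo,fu,np.linalg.norm(cut-fu),"yaw y-axis",np.degrees(np.arctan2(*(cut-fu)[[1,0]])))
print("disc",onz(T,(157.8,214.4),.012)); pt=onz(T,(141,201.2),.186); tip=onz(T,(145.2,235.5),.194); bend=onz(T,(145.8,229.3),.18)
print("post top",pt,"tip",tip,"bend",bend,np.linalg.norm((tip-pt)[:2]),"dir",np.degrees(np.arctan2(*(pt-tip)[[1,0]])))
for a,b in(((141,201.2),(275.4,132.7)),((145.2,235.5),(245.2,133)),((145.8,229.3),(251.1,137.1))): print(cross(T,a,S,b))
# cup rim by ellipse: bright low-sat mask
h=cv2.cvtColor(T["color"],cv2.COLOR_RGB2HSV)
m=((h[...,1]<70)).astype(np.uint8); m[:212]=0;m[246:]=0;m[:,:243]=0;m[:,287:]=0
c=max(cv2.findContours(m,cv2.RETR_EXTERNAL,cv2.CHAIN_APPROX_NONE)[0],key=cv2.contourArea)
mm=cv2.dilate(m,None)*0; cv2.drawContours(mm,[c],-1,1,-1)
o=cv2.morphologyEx(mm,cv2.MORPH_OPEN,cv2.getStructuringElement(cv2.MORPH_ELLIPSE,(13,13)))
co=max(cv2.findContours(o,cv2.RETR_EXTERNAL,cv2.CHAIN_APPROX_NONE)[0],key=cv2.contourArea)
print("cup outline",cv2.fitEllipse(co))
cup=onz(T,(271.2,227.9),.099); hd=onz(T,(249.9,236.1),.085); print("cup",cup,"handle end",hd,np.linalg.norm((hd-cup)[:2]),"yaw",np.degrees(np.arctan2(*(hd-cup)[[1,0]])))
k=h[218:268,365:400]; W=(k[...,1]>80)&(k[...,0]<28); v=k[...,2][W]; th=cv2.threshold(v,0,255,cv2.THRESH_OTSU)[0]
t=(W&(k[...,2]>th)).astype(np.uint8); t[33:]=0
c=max(cv2.findContours(t,cv2.RETR_EXTERNAL,cv2.CHAIN_APPROX_NONE)[0],key=cv2.contourArea)
M=cv2.moments(t); r=cv2.minAreaRect(c); print("spacer top",r,M["m10"]/M["m00"]+365,M["m01"]/M["m00"]+218)
ys,xs=np.nonzero(t); P=np.array([onz(T,(x+365,y+218),.056)[:2] for x,y in zip(xs,ys)]); w,V=np.linalg.eigh(np.cov(P.T)); print(P.mean(0),np.sqrt(12*w),np.degrees(np.arctan2(V[1,1],V[0,1])))
```

```text
tiles [0.5431 0.0667 0.022 ] [ 0.5431 -0.0201  0.027 ] [ 0.5447 -0.1069  0.022 ] 0.17362711593378 yaw y-axis 90.54240992477891
disc [0.6007 0.2833 0.012 ]
post top [0.6018 0.2846 0.186 ] tip [0.5167 0.2702 0.194 ] bend [0.5337 0.2727 0.18  ] 0.08636751465499236 dir 9.586860806244472
(array([0.6029, 0.2857, 0.1818]), np.float64(0.00039520188723427436))
(array([0.5178, 0.2704, 0.1929]), np.float64(0.001987022374135169))
(array([0.5342, 0.2729, 0.1791]), np.float64(0.0005963420502924555))
cup outline ((270.39666748046875, 227.6092529296875), (22.44892120361328, 24.468843460083008), 3.6731443405151367)
cup [ 0.5432 -0.0284  0.099 ] handle end [0.5251 0.0272 0.085 ] 0.05846081636792082 yaw 108.0426165492368
spacer top ((20.255613327026367, 22.558988571166992), (3.8975651264190674, 17.464092254638672), 12.994616508483887) 385.2857142857143 240.5142857142857
[ 0.5099 -0.3278] [0.0103 0.0481] 164.27453974321995
```

Run:
```python
from h import *
np.set_printoptions(precision=4,suppress=True)
d=np.radians
s=ctrl.sense(); p=s["tool_pos"]
ctrl.movel([p[0],p[1],.30],rate=.3)
ctrl.goto([.543,-.027,.25],down(d(18)))
ctrl.movel([.543,-.027,.066],rate=.15)
ctrl.grab(); s=ctrl.sense(); print(s["time_s"],s["grip_width"],s["gripper_force"],s["tool_pos"],s["joint_positions"])
ctrl.movel([.543,-.027,.20],rate=.15)
hk=d(9.6); ctrl.goto([.4954,.2237,.184],down(hk)); ctrl.hold(.2)
s=ctrl.sense(); print(s["time_s"],s["grip_width"],s["ft_force"],s["tool_pos"])
for n in("top","side"):
    D=ctrl.read_camera(n); np.savez(n+"1.npz",**D)
    I=D["color"][:,:,::-1]; x,y=(125,180) if n=="top" else(200,90)
    cv2.imwrite(f"pics/{n}1.png",cv2.resize(I[y:y+90,x:x+120],(400,300),interpolation=cv2.INTER_CUBIC))
cv2.imwrite("pics/b1.png",np.hstack([cv2.imread("pics/top1.png"),cv2.imread("pics/side1.png")]))
```

```text
4.9 0.6719023108063263 69.26566438749433 [ 0.5435 -0.0271  0.0665] [-0.2904 -0.0299 -0.3401  1.2593  0.0001  0.9663]
7.1417 0.6705302190130636 [ 0.4018  0.43   -0.9   ] [0.496  0.2226 0.184 ]
```

View pics/b1.png

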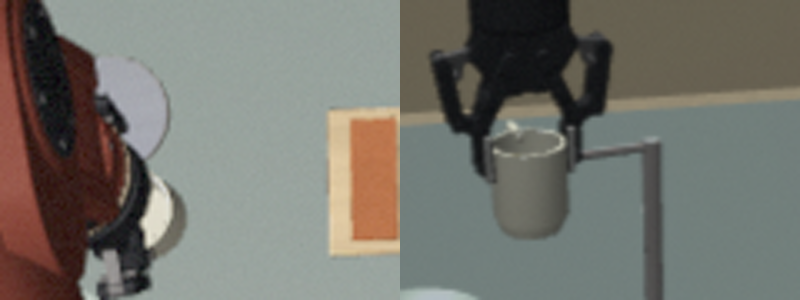

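The side panel shows the cup held upright with its rim centre near (239,132) in original pixels. The handle is behind it, pointing towards the rod line, and the rod is clear of the cup on the +x side.

Run:
```python
from h import *
np.set_printoptions(precision=4,suppress=True)
S=dict(np.load("side1.npz")); print("rim expected px",proj(S,[.496,.2226,.218]))
st=ctrl.movel([.5546,.2337,.184],rate=.05,stop_force=3); s=ctrl.sense(); print("insert stop",st,s["tool_pos"],s["ft_force"])
if not st:
    st=ctrl.movel([.5546,.2337,.150],rate=.03,stop_force=1.5); s=ctrl.sense(); print("lower stop",st,s["tool_pos"],s["ft_force"],s["time_s"])
D=ctrl.read_camera("side"); I=D["color"][90:180,200:320,::-1]
cv2.imwrite("pics/b2.png",cv2.resize(I,(560,420),interpolation=cv2.INTER_CUBIC))
```

```text
rim expected px [237.7949 131.3448]
insert stop False [0.5544 0.2337 0.1841] [ 0.0875 -0.7318 -1.5712]
lower stop True [0.5545 0.2337 0.1611] [0.7499 0.0061 3.3099] 9.35
```

View pics/b2.png

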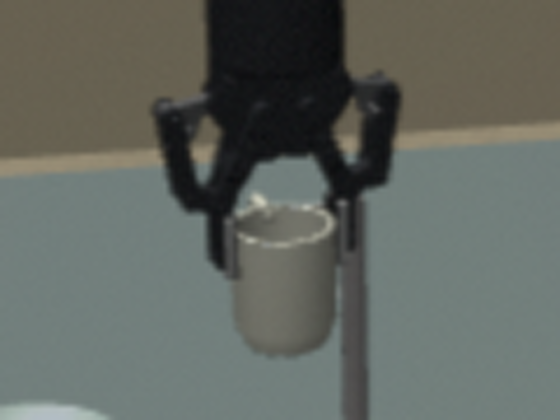

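The cup has reached the rod: contact came at TCP z=0.161 against 0.160 expected, so the handle is on the rod and I can release it.

Run:
```python
from h import *
np.set_printoptions(precision=4,suppress=True)
ctrl.let_go(); ctrl.hold(1.0)
ctrl.movel([.5546,.2337,.30],rate=.1); 
ctrl.goto([.50,-.20,.25],down(np.radians(74.3)))
s=ctrl.sense(); print(s["time_s"],s["joint_positions"])
D=ctrl.read_camera("side"); I=D["color"][90:180,200:320,::-1]
E=ctrl.read_camera("top"); J=E["color"][180:270,100:220,::-1]
cv2.imwrite("pics/b3.png",np.hstack([cv2.resize(x,(400,300),interpolation=cv2.INTER_CUBIC) for x in (I,J)]))
```

```text
14.0333 [-0.6227 -0.0786 -0.0527  1.5966  0.0001 -0.3486]
```

View pics/b3.png

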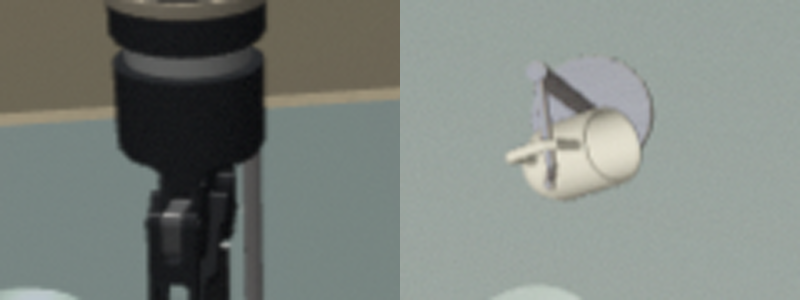

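The cup hangs handle-up with the rod through it: the handle crosses the rod at about (545,150) in the right panel. Next is the spacer.

Run:
```python
from h import *
np.set_printoptions(precision=4,suppress=True)
o=down(np.radians(74.3))
ctrl.goto([.51,-.328,.18],o)
print(ctrl.movel([.51,-.328,.029],rate=.12,stop_force=8))
ctrl.grab(); s=ctrl.sense(); print(s["time_s"],s["grip_width"],s["gripper_force"],s["tool_pos"])
ctrl.movel([.51,-.328,.16],rate=.12)
ctrl.goto([.543,.039,.12],down(np.radians(90.5)))
ctrl.movel([.543,.039,.068],rate=.1); ctrl.hold(.3)
s=ctrl.sense(); print(s["time_s"],s["grip_width"],s["tool_pos"],s["joint_positions"])
D=ctrl.read_camera("side"); I=D["color"][195:285,215:335,::-1]
E=ctrl.read_camera("top"); J=E["color"][190:280,215:335,::-1]
np.savez("side2.npz",**D)
cv2.imwrite("pics/b4.png",np.hstack([cv2.resize(x,(400,300),interpolation=cv2.INTER_CUBIC) for x in (I,J)]))
```

```text
False
16.8417 0.13182436403899375 62.811105251312256 [ 0.51  -0.328  0.029]
20.4333 0.12759294641119387 [0.5434 0.039  0.0686] [-0.1686 -0.0291 -0.3356  1.2634  0.     -0.1774]
```

View pics/b4.png

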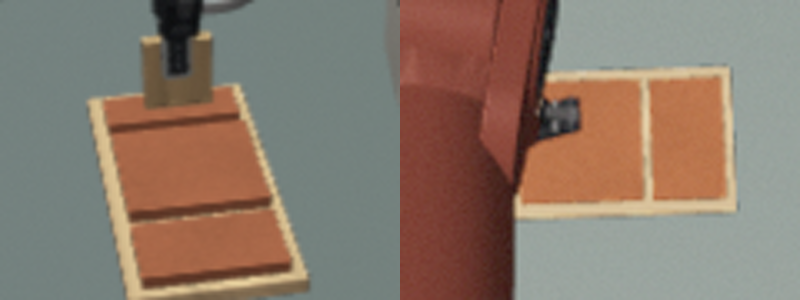

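The spacer is gripped upright over the wide joint, roughly centred lengthwise; its bottom corners are at (145,105) and (212,103) in the left panel. I'll lower it with a force stop.

Run:
```python
from h import *
np.set_printoptions(precision=4,suppress=True)
S=dict(np.load("side2.npz")); a,b=onz(S,(258.5,226.5),.040),onz(S,(278.6,225.9),.040); print("spacer bottom front",a,b)
f0=ctrl.sense()["ft_force"]
st=ctrl.movel([.543,.039,.036],rate=.025,stop_force=4); s=ctrl.sense(); print(st,s["tool_pos"],s["ft_force"]-f0,s["time_s"])
```

```text
spacer bottom front [0.5209 0.039  0.04  ] [0.5698 0.0329 0.04  ]
True [0.5428 0.039  0.041 ] [-0.3211 -0.4113  5.4227] 21.525
```

It touched at z=0.041, exactly the joint bottom (0.029 + 0.012). I'll release it, check, then press the tile.

Run:
```python
from h import *
np.set_printoptions(precision=4,suppress=True)
ctrl.let_go(); ctrl.hold(.5)
ctrl.movel([.543,.039,.15],rate=.1)
o=down(np.radians(90.5)); ctrl.goto([.544,-.025,.15],o); ctrl.grab()
ctrl.movel([.544,-.025,.04],rate=.12); ctrl.hold(.3)
f0=ctrl.sense()["ft_force"]
st=ctrl.movel([.544,-.025,.012],rate=.015,stop_force=16); s=ctrl.sense(); print(st,s["tool_pos"],s["ft_force"]-f0)
ctrl.hold(1.0); s=ctrl.sense(); print(s["tool_pos"],s["ft_force"]-f0,s["time_s"])
D=ctrl.read_camera("side"); I=D["color"][105:285,180:340,::-1]
E=ctrl.read_camera("top"); J=E["color"][180:285,125:335,::-1]
cv2.imwrite("pics/b5.png",np.hstack([cv2.resize(I,(355,400),interpolation=cv2.INTER_CUBIC),cv2.resize(J,(440,400),interpolation=cv2.INTER_CUBIC)]))
```

```text
True [ 0.544  -0.025   0.0223] [-2.4593 -0.0131  8.0518]
[ 0.544  -0.025   0.0222] [-2.339  -0.6431  8.3092] 28.6833
```

View pics/b5.png

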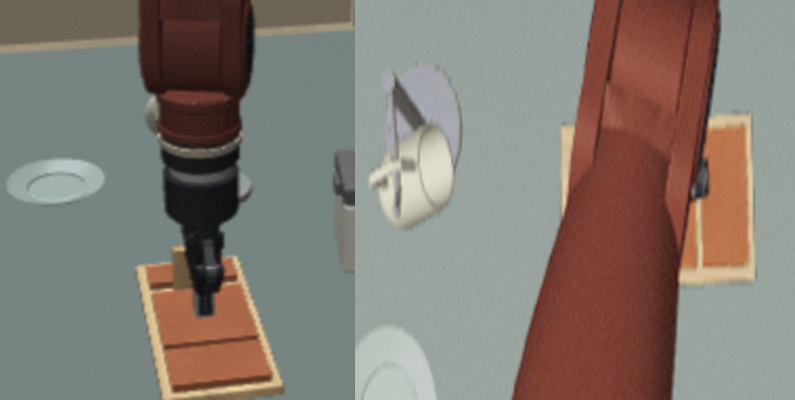

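The spacer stands in the joint, the cup is hanging, and the tile is nearly flush at 8 N. I'll press a little firmer for margin and hand in.

Run:
```python
from h import *
st=ctrl.movel([.544,-.025,.0195],rate=.01,stop_force=14); ctrl.hold(.8); s=ctrl.sense(); print(st,s["tool_pos"],s["ft_force"],s["time_s"])
print(ctrl.close_job())
```

```text
True [ 0.54400588 -0.02501597  0.02219321] [-2.31085872  0.34313988  8.36343509] 29.7917
the job is handed in; nothing more can be done
None
```

The job is handed in at about 30 s: the cup hangs on the hook, the spacer stands let go at the bottom of the wide joint, and the arm is holding the loose tile down at about 8 N with the fingertips 0.2 mm above flush height; no verdict was returned.

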